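# Lay the inking roller in its lift and hold it raised off the slab

### The arm

A 7-joint arm with a two-finger parallel gripper is mounted at the origin on a cart in front of the work surface, level with it; the furniture and walls round the work are solid. World frame = base frame: x ahead of the robot, y to its left, z up, the work surface at z = 0. Lengths are in m, angles in rad, forces in N, time in s.
With the tool pointing down it reaches from about 0.425 to 0.875 m from the base axis. Payload 4.7 kg.
Tool frame: the origin (TCP) lies at the very end of the fingers, on their centre line; the grasp point (between the pads) lies 19 mm behind it; z points along the fingers, x is the direction in which the jaws open and shut, and the axes are right-handed (so a half turn about z gives the same grasp; the last joint's range is limited). The gripper opens to 85 mm and grips with 20 to 120 N. Pads are 22 mm wide; open, the fingers measure 114 mm over their backs; the gripper's body (76 mm by 85 mm) begins 54 mm behind the grasp point. The pads swing forward as they close: fully open they stand 13 mm farther back than shut.
Start: joints at [1.193, 0.321, -0.07, 1.45, 0.023, 1.371, -0.057], TCP at [0.248, -0.601, 0.231] pointing down, gripper open.
Joint ranges: [-2.86, 2.86], [-0.3, 2.09], [-1.38, 1.24], [0.06, 2.45], [-1.56, 4.7], [0.09, 2.05], [-2.69, 2.69]. Speed limits (rad/s): [2.57, 2.57, 3.14, 3.14, 3.14, 3.14, 3.14].

### API

Orientations are given as a rotation vector (axis times angle).
In Python, from station import arm gives the robot as it stands. The module is installed in compiled form; this text tells all that it offers.
- The arm moves only by the tool servo_tool, never from a script. Its argument "moves" is one flat list of numbers, 5 for each row, row after row: the finger opening in mm, from 0 to 85.4, then the shift along the tool's x, y, z in mm, then the turn about the tool's z in rad. In form: [jaw, tx, ty, tz, roll, jaw, tx, ty, tz, roll, ...]. A call has 1 to 8 rows; each row is the pose to reach, as a shift and turn from the pose measured when the call began, along the tool's axes at that moment; what a row does not reach only later rows make up. A row lasts 1/12 s, in which the tool goes at most 41.7 mm and 7.16 degrees, less where a joint would pass 70% of its speed; a pose out of reach is approached as far as the arm can. A call with a gripper value outside its range is refused whole. The fingers move at their own pace and stop on an object; the grip force is fixed at half the most. Time passes only in rows, so rows that repeat a pose let the fingers close. It gives the time, the measured TCP pose, the force and the opening at its end, in the units of the state.
- arm.state(): the state, without advancing time (a new reading comes with each control period).
- arm.camera(name): name is "scene" or "top" or "wrist"; returns the picture (400x640x3 uint8, red, green, blue); there is no depth.
- arm.camera_model(name): a dict with "fx", "fy", "cx", "cy" (pixels), "position" and "attitude" of the camera in the world. Camera axes: x right, y down, z forward; pixel columns grow to the right and rows downward; lengths in m; the calibration is good to about 2 mm. A picture is of the moment at which its call begins: read the wrist's pose just before it. camera_model takes no time and is no camera call; for the wrist camera it gives the pose at the moment of the call.
- arm.close_job(): hands the job in, once; it reports no verdict.
The state is a dict: "time_s": time; "joint_pos": joint angles; "qd": joint speeds; "joint_efforts": joint torques, N m; "position": TCP position; "eef_rot": TCP orientation; "ft_force": force on the tool from outside, world axes, zero at the start; "wrist_torque": the same for the moment, N m; "finger_gap": opening from 0.0 (shut) to 1.0 (fully open).
Only numpy, scipy, OpenCV 4.12 (cv2) and the standard library are available. Lean on these libraries where they do the work, as an engineer would, in place of code of your own. Each camera call takes 0.05 s, during which the arm holds its last target. There are 200 camera calls.

### The job

Pick the inking roller up from its wooden rest and set it (do not drop it) into the two V saddles of the lift stand while the stand's lever is still down, with its axle lying level in both notches. Then take the red grip of the cam lever and swing the lever up to the cam's highest lift point, where it stands straight up, so that the roller is raised clear of the ink slab; the lever is sprung and has no catch, so finish while still holding it there by the grip. Leave the other things on the table where they are.

Things in the scene. Friction and masses are not known exactly. Their poses are not given: they have to be found in the camera images.
- stand: lift stand, fixed: grey base 170 x 270 x 12 mm with a dark ink slab, top at 18 mm. Origin: table height, midway below the saddles; x away from the robot (yaw within 0.25 rad of the world's), y along the axle, z up. Lever on its -y side. Two 12 mm guide rods at x = +55, y = +-74 mm, reaching 98 mm; only they and the lever rise above the saddles.
- saddle_mid (a point): where the seated roller's centre lies, midway between the V saddles: 84 mm above the table with lever down, 102 mm at highest lift. Axes as the stand's. Saddles: aluminium forks 8 mm thick at y = +-74 mm, 140 mm free between; 90 degree notches open upward, 38 mm wide at the mouth, rims 11 mm above this point. Their cross bar lies low behind (x = +48 to +62, under 35 mm).
- roller: loose inking roller, 0.25 to 0.45 kg: black rubber barrel 40 mm in diameter and 120 mm long on a 12 mm steel axle, 196 mm long over all, with 16 mm brass caps on the last 12 mm of each end. Origin at the centre of the barrel; y is the axle. It may spin about y, and both ends are alike.
- roller_center (a point): the centre of the roller's barrel, the place to grasp across the barrel; 36 mm above the table on its rest. y is the axle.
- rest: wooden parking rest, fixed, 75 x 130 x 6 mm base with two V blocks (y = -44 and +44 mm, 12 mm wide, 30 mm tall) that hold the barrel near its ends, the middle is free. Origin under its centre at table height, y along the roller.
- cam_lever (a joint): lever angle about a level axis along the stand's y, 36 mm up at stand x = 0. 0: at rest on its stop, pointing to stand -x (to the robot), 15 degrees above level. Grows as it swings up and over; 1.309 is straight up, highest lift (18 mm); beyond it the cradle sinks (stop at 2.3). A spring returns it to 0: 2 N at the grip at rest, 4 N straight up, plus up to 2 N for the weight.
- lever_grip: red round grip bar on the lever's end, 18 mm in diameter, 60 mm long, along the stand's y. Origin at its centre, 90 mm from the lever's axis, at stand y = -155 mm; 59 mm above the table at rest, 126 mm straight up. It spins freely on the lever like a sleeve: a gripper pointing down, closed across it, can keep its orientation and follow the arc.
- gesso_tin: small round paint tin, 78 mm across, 74 mm tall, a bystander; origin under its centre
- tape: roll of masking tape lying flat, 104 mm across, 25 mm high, a bystander; origin under its centre
- paint_tube: paint tube lying down, 34 x 125 x 23 mm, a bystander; origin under its centre
- marker: green and white marker pen lying down, 17 x 135 x 16 mm, a bystander; origin under its centre
- pigment_jar: glass pigment jar with black lid, 56 mm across, 89 mm tall, a bystander; origin under its centre
Not all that is in view belongs to the job. What is shaped like the roller but blue is not meant.

How it is judged:
On the way:
1. the roller lies level in both saddles, let go, with the lever still down (x of roller_center in the frame of saddle_mid between -0.005 and 0.005 m and y of roller_center in the frame of saddle_mid between -0.015 and 0.015 m and z of roller_center in the frame of saddle_mid between -0.005 and 0.005 m and angle between the y axis of roller_center and the y axis of saddle_mid, either way round below 0.06 rad and contact force between roller and the fingers below 0.1 N and value of joint cam_lever below 0.15 rad and linear speed of roller below 0.02 m/s), for 0.2 s.
At the end, for the whole second after the job is handed in: fingers hold the red grip, lever within 0.15 rad of straight up, saddles raised at least 15.5 of 18 mm; roller still in both saddles (5 mm across and in height, 15 mm along the axle, 0.06 rad), touched by no part of the robot (x of roller_center in the frame of saddle_mid between -0.005 and 0.005 m and y of roller_center in the frame of saddle_mid between -0.015 and 0.015 m and z of roller_center in the frame of saddle_mid between -0.005 and 0.005 m and angle between the y axis of roller_center and the y axis of saddle_mid, either way round below 0.06 rad and contact force between roller and the fingers below 0.1 N and value of joint cam_lever between 1.159 and 1.459 rad and z of saddle_mid in the frame of stand above 0.0995 m and contact force between the fingers and lever_grip above 0.5 N and contact force between roller and the arm below 0.1 N and linear speed of roller below 0.02 m/s); the arm keeps its last pose, push and grip.
It fails at once if the roller is dropped (it moves faster than 0.5 m/s while not held) (linear speed of roller above 0.5 m/s and contact force between roller and the fingers below 0.05 N).
It fails at once if a bystander is pushed more than 30 mm (distance of any of gesso_tin, tape, paint_tube, marker, pigment_jar from where it was at the start of the episode above 0.03 m).
It also fails if it takes over 54 s, if anything falls off the work surface, if the arm or the gripper's body presses on something with over 40 N, if the wrist force passes 120 N, or if a joint passes its speed limit or range.

## Working session

There is one attempt and no reset: what is moved stays moved. The work goes in short steps, Python scripts to look and compute and a tool call to move; the robot and the scene stay as the last step left them, time stands still between calls to the robot, and variables do not carry over. Pictures are saved under pics/ and viewed, about 8 in all and at most 12, crops included, and the job is handed in when it is done.

Besides the shell and the picture viewer there is one more tool, called after "Emit:" as name(argument=value, ...) on one line, values as JSON. servo_tool: Moves the arm, as the interface text tells. Its arguments: {"type":"object","properties":{"moves":{"type":"array"}},"required":["moves"]}

```bash
mkdir -p pics; python3 - <<'E'
from station import arm
import cv2,numpy as np
s=arm.state(); print(s)
for n in("scene","top"):
    im=arm.camera(n); cv2.imwrite(f"pics/{n}0.png",im[:,:,::-1]); print(n,arm.camera_model(n))
E
```

```text
{'time_s': 0.0, 'joint_pos': array([ 1.19311505,  0.32185595, -0.07007569,  1.45167345,  0.02255178,
        1.37083342, -0.05691504]), 'qd': array([-1.55712585e-04, -5.71394107e-04,  1.34874544e-03,  2.76272891e-04,
       -1.87707003e-05, -1.56945149e-05,  2.98404389e-04]), 'joint_efforts': array([-1.22803154e-03, -4.93584359e+01, -3.82629633e-01, -3.14332831e+01,
        1.31752316e-02,  1.11792368e-02,  2.05082863e-06]), 'position': array([ 0.24794649, -0.60025438,  0.23020282]), 'eef_rot': array([-2.61045632,  1.74598958,  0.00263732]), 'ft_force': array([-0.10782149,  0.0883285 , -0.84755827]), 'wrist_torque': array([-0.0169445 , -0.0184574 , -0.01866321]), 'finger_gap': 0.9943227585967275}
scene {'fx': 499.26880756257395, 'fy': 499.26880756257395, 'cx': 321.98902409813167, 'cy': 193.95765798442267, 'position': array([0.06434051, 0.97876676, 0.8948812 ]), 'attitude': array([-0.62748525,  2.52350124, -1.33300099])}
top {'fx': 422.3124674514471, 'fy': 422.3124674514471, 'cx': 322.9174444755534, 'cy': 196.9309782400494, 'position': array([ 0.46933366, -0.04650112,  1.2634285 ]), 'attitude': array([-2.15673458,  2.16782805, -0.10597727])}
```

View pics/top0.png

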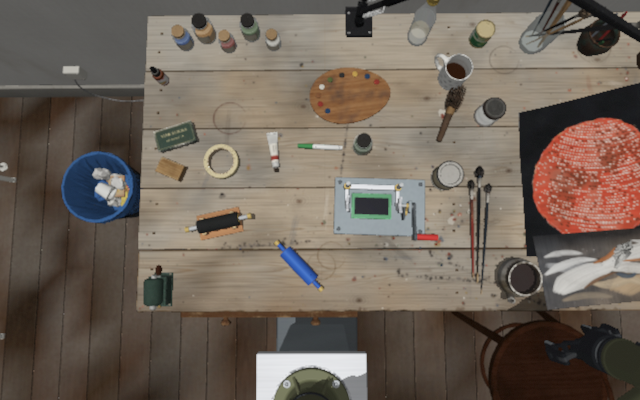

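View pics/scene0.png

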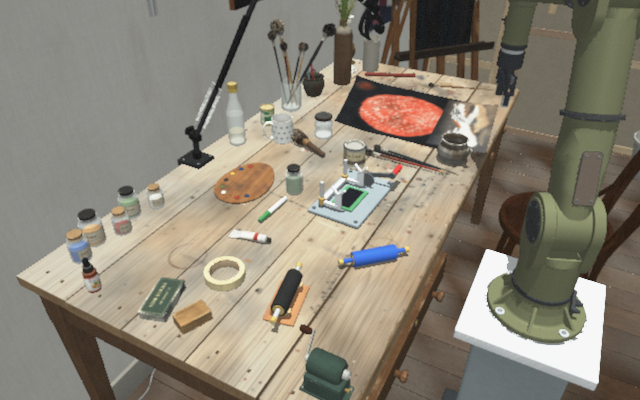

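The top view shows the black roller on its rest at about (219,223) and the blue decoy at (298,266). The stand is at about (378,207), with the red grip at (427,238). Next I'll measure the roller and stand by colour.

```bash
cat > h.py <<'E'
import cv2,numpy as np
from station import arm
from scipy.spatial.transform import Rotation as R
def ray(m,px,z):
    px=np.atleast_2d(px).astype(float)
    d=np.c_[(px[:,0]-m["cx"])/m["fx"],(px[:,1]-m["cy"])/m["fy"],np.ones(len(px))]
    d=R.from_rotvec(m["attitude"]).apply(d); p=m["position"]
    return p+d*((z-p[2])/d[:,2])[:,None]
def proj(m,P):
    c=R.from_rotvec(m["attitude"]).inv().apply(np.atleast_2d(P)-m["position"])
    return np.c_[m["fx"]*c[:,0]/c[:,2]+m["cx"],m["fy"]*c[:,1]/c[:,2]+m["cy"]]
def blobs(mask,off=(0,0),amin=10):
    n,l,st,c=cv2.connectedComponentsWithStats(mask.astype(np.uint8))
    out=[]
    for i in range(1,n):
        if st[i,4]>=amin:
            ys,xs=np.where(l==i); r=cv2.minAreaRect(np.c_[xs,ys].astype(np.float32))
            out.append((st[i,4],c[i]+off,(np.array(r[0])+off).round(1),np.round(r[1],1),round(r[2],1)))
    return out
def tool():
    s=arm.state(); return s,R.from_rotvec(s["eef_rot"]).as_matrix()
def rel(target,s=None):
    s,M=tool(); return M.T@(np.array(target)-s["position"])*1000
E
python3 - <<'E'
from h import *
im=cv2.imread("pics/top0.png"); m=arm.camera_model("top")
hsv=cv2.cvtColor(im,cv2.COLOR_BGR2HSV)
def sub(x0,y0,x1,y1): return hsv[y0:y1,x0:x1].astype(int)
h=sub(180,200,262,248)
b=blobs(h[...,2]<45,(180,200),60)
for x in b: print("black",x, ray(m,x[2],0.036+0.012))
b=blobs((h[...,0]>18)&(h[...,0]<32)&(h[...,1]>110)&(h[...,2]>120),(180,200),8)
for x in b: print("brass",x, ray(m,x[1],0.040))
h=sub(320,170,450,250)
b=blobs(((h[...,0]<6)|(h[...,0]>174))&(h[...,1]>150)&(h[...,2]>90),(320,170),20)
for x in b: print("red",x, ray(m,x[1],0.065))
g=(h[...,0]>90)&(h[...,0]<125)&(h[...,1]>20)&(h[...,1]<110)&(h[...,2]>90)
b=blobs(g,(320,170),200)
for x in b: print("base",x,ray(m,x[2],0.012)); print(ray(m,cv2.boxPoints((tuple(map(float,x[2])),tuple(map(float,x[3])),x[4])),0.012))
b=blobs((h[...,0]>45)&(h[...,0]<85)&(h[...,1]>100),(320,170),30)
for x in b: print("green",x, ray(m,x[2],0.018))
cv2.imwrite("pics/c1.png",np.hstack([cv2.resize(im[165:250,325:445],None,fx=4,fy=4,interpolation=2),cv2.resize(im[190:275,180:260],None,fx=4,fy=4,interpolation=2)]))
E
```

```text
black (np.int32(501), array([217.20558882, 222.58682635]), array([217.5, 222.5]), array([12.4, 41.9]), 78.2) [[0.52728912 0.26825019 0.048     ]]
brass (np.int32(15), array([249.06666667, 215.93333333]), array([249.5, 216. ]), array([3., 4.]), 0.0) [[0.54626507 0.17884798 0.04      ]]
brass (np.int32(8), array([186.5, 229.5]), array([186.5, 229.5]), array([3., 1.]), 90.0) [[0.50785107 0.35993271 0.04      ]]
red (np.int32(106), array([427.33018868, 236.83018868]), array([427.5, 236.5]), array([ 5., 19.]), 90.0) [[ 0.48310107 -0.3299631   0.065     ]]
```

View pics/c1.png

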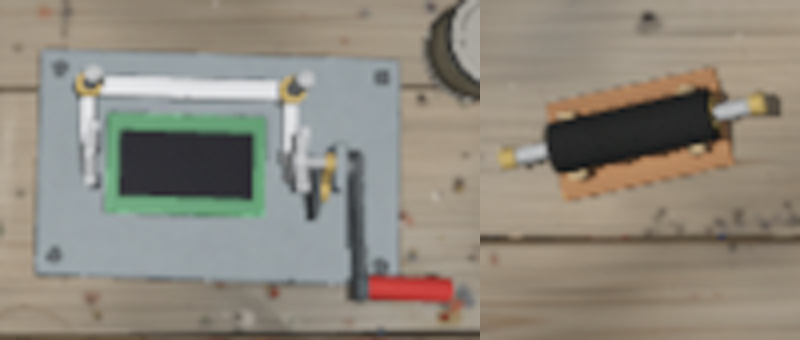

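The crop shows the stand's rod tops at crop (95,73) and (305,78), the base corners, the ink slab, and the red grip at lower right. The roller's brass caps are clear at both ends.

```bash
cat >> h.py <<'E'
def go(p,yaw):
    "shift (mm, tool axes) and roll to reach p with tool x at world yaw (mod pi), tool down"
    s,M=tool(); d=M.T@(np.array(p)-s["position"])*1000
    cur=np.arctan2(M[1,0],M[0,0]); dy=(yaw-cur+np.pi/2)%np.pi-np.pi/2
    print("t",round(s["time_s"],2),"pos",s["position"].round(4),"yaw",round(cur,3),"z",M[:,2].round(3),"F",s["ft_force"].round(1),"gap",round(s["finger_gap"],3),"| shift",d.round(1),"roll",round(-dy,3))
E
python3 - <<'E'
from h import *
m=arm.camera_model("top")
p=lambda x,y:(325+x/4,165+y/4)
r=ray(m,[p(95,73),p(305,78)],.098); print(r); v=r[0]-r[1]; print("rods yaw",np.arctan2(-v[0],v[1]),np.linalg.norm(v))
c=ray(m,[p(42,50),p(398,60),p(398,285),p(36,275)],.012); print(c,c.mean(0))
y=np.arctan2(-v[0],v[1]); print("origin",r.mean(0)-.055*np.array([np.cos(y),np.sin(y),0]))
go((.5,-.3,.26),.209);go((.527,.269,.2),.209); print(arm.state()["joint_pos"].round(2))
E
```

```text
[[ 0.63224001 -0.1084964   0.098     ]
 [ 0.62786958 -0.25430709  0.098     ]]
rods yaw -0.02996432243629946 0.145876173024335
[[ 0.6618718  -0.07361156  0.012     ]
 [ 0.65271744 -0.33929377  0.012     ]
 [ 0.48545015 -0.3342368   0.012     ]
 [ 0.49406962 -0.06787271  0.012     ]] [ 0.57352725 -0.20375371  0.012     ]
origin [ 0.57507948 -0.17975395  0.098     ]
t 0.1 pos [ 0.248  -0.6003  0.2303] yaw -1.179 z [-0.001  0.002 -1.   ] F [-0.3  1.  -0.4] gap 1.0 | shift [-181.4 -347.6  -29.4] roll -1.388
t 0.1 pos [ 0.248  -0.6003  0.2303] yaw -1.179 z [-0.001  0.002 -1.   ] F [-0.3  1.  -0.4] gap 1.0 | shift [-696.8 -589.8   31.5] roll -1.388
[ 1.19  0.32 -0.07  1.45  0.02  1.37 -0.06]
```

Emit:
servo_tool(moves=[85, -181, -348, -30, -0.6, 85, -181, -348, -30, -0.6, 85, -181, -348, -30, -0.6, 85, -181, -348, -30, -0.6, 85, -181, -348, -30, -0.6, 85, -181, -348, -30, -0.6, 85, -181, -348, -30, -0.6, 85, -181, -348, -30, -0.6])

```text
time_s: 0.77
position: [0.4626, -0.3444, 0.256]
eef_rot: [-3.01, 0.897, 0.003]
ft_force: [0.5, -0.8, 0.7]
finger_gap: 0.993
```

```bash
python3 -c "
from h import *
go((.527,.269,.2),.209);print(arm.state()['joint_pos'].round(2))"
```

```text
t 0.77 pos [ 0.4626 -0.3444  0.256 ] yaw -0.579 z [-0.001  0.002 -1.   ] F [ 0.5 -0.8  0.7] gap 0.993 | shift [-281.7 -548.5   56.9] roll -0.788
[ 0.9   0.17 -0.34  1.59  0.06  1.39 -0.03]
```

Emit:
servo_tool(moves=[85, -282, -548, -10, -0.788, 85, -282, -548, -10, -0.788, 85, -282, -548, -10, -0.788, 85, -282, -548, -10, -0.788, 85, -282, -548, -10, -0.788, 85, -282, -548, -10, -0.788, 85, -282, -548, -10, -0.788, 85, -282, -548, -10, -0.788])

```text
time_s: 1.43
position: [0.4962, -0.0128, 0.2618]
eef_rot: [-3.123, -0.33, 0.002]
ft_force: [1.2, -0.6, -0.7]
finger_gap: 0.994
```

```bash
python3 -c "
from h import *
go((.527,.269,.2),.209);print(arm.state()['joint_pos'].round(2))"
```

```text
t 1.43 pos [ 0.4962 -0.0128  0.2618] yaw 0.21 z [-0.001  0.001 -1.   ] F [ 1.2 -0.6 -0.7] gap 0.994 | shift [  89.  -269.1   62.1] roll 0.001
[ 0.63  0.   -0.65  1.75  0.    1.38  0.19]
```

Emit:
servo_tool(moves=[85, 89, -269, 62, 0, 85, 89, -269, 62, 0, 85, 89, -269, 62, 0, 85, 89, -269, 62, 0, 85, 89, -269, 62, 0, 85, 89, -269, 62, 0, 85, 89, -269, 62, 0, 85, 89, -269, 62, 0])

```text
time_s: 2.1
position: [0.5229, 0.2787, 0.1977]
eef_rot: [-3.114, -0.348, 0.009]
ft_force: [-2.1, 0.8, 0.5]
finger_gap: 0.996
```

```bash
python3 -c "
from h import *
go((.527,.269,.2),.209);print(arm.state()['joint_pos'].round(2))
m=arm.camera_model('wrist');im=arm.camera('wrist')[:,:,::-1].copy();cv2.imwrite('pics/w1.png',im);print(m,proj(m,[[.527,.269,.036]]))
"
```

```text
t 2.1 pos [0.5229 0.2787 0.1977] yaw 0.222 z [-0.007  0.007 -1.   ] F [-2.1  0.8  0.5] gap 0.996 | shift [ 1.8 10.3 -2.4] roll 0.013
[ 0.18  0.33 -0.86  1.62  0.25  1.31 -0.49]
{'fx': 325.62535479139626, 'fy': 325.62535479139626, 'cx': 319.29218158093994, 'cy': 199.22577473055088, 'position': array([0.5092035 , 0.3446172 , 0.34084365]), 'attitude': array([2.85835469, 0.32091135, 0.03442973])} [[321.80922951 193.83110891]]
```

View pics/w1.png

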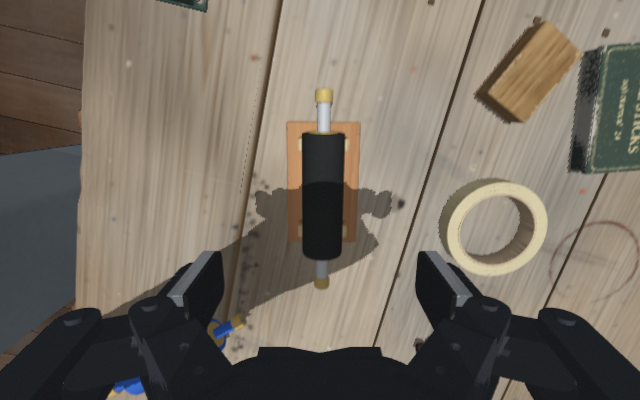

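The wrist view shows the roller almost upright in the image, with its caps at about (324,95) and (321,283). The predicted centre (322,194) lies on the barrel.

```bash
python3 -c "
from h import *
m=arm.camera_model('wrist');im=cv2.imread('pics/w1.png');h=cv2.cvtColor(im,cv2.COLOR_BGR2HSV)[80:300,290:350].astype(int)
b=blobs((h[...,0]>17)&(h[...,0]<32)&(h[...,1]>120)&(h[...,2]>70),(290,80),40)
P=[]
for x in b: print(x); P.append(ray(m,x[2],.038)[0])
P=np.array(P); print(P)
bb=blobs(h[...,2]<45,(290,80),800)
for x in bb: print(x,ray(m,x[2],.045))
lo,hi=[P[np.argmin(P[:,1])],P[np.argmax(P[:,1])]]; v=hi-lo
c=(lo+hi)/2; yaw=np.arctan2(-v[0],v[1]); print(c,yaw,np.linalg.norm(v))
go((c[0],c[1],.017),yaw)
"
```

```text
(np.int32(100), array([321.05, 282.96]), array([321. , 282.5]), array([ 9., 12.]), 90.0)
[[0.54823858 0.17164928 0.038     ]]
(np.int32(4063), array([322.08318976, 203.41447206]), array([322.5, 196. ]), array([126.,  41.]), 90.0) [[0.52877235 0.26453833 0.045     ]]
[0.54823858 0.17164928 0.038     ] -0.0 0.0
t 2.15 pos [0.524  0.2747 0.1983] yaw 0.22 z [-0.006  0.004 -1.   ] F [-0.  -0.9  1.1] gap 1.002 | shift [  2.1 106.8 180.7] roll 0.22
```

```bash
python3 -c "
from h import *
m=dict(arm.camera_model('wrist'),position=np.array([0.5092035 , 0.3446172 , 0.34084365]),attitude=np.array([2.85835469, 0.32091135, 0.03442973]))
P=ray(m,[[321,282.5],[324,95]],.038);lo,hi=P;v=hi-lo
c=(lo+hi)/2; yaw=np.arctan2(-v[0],v[1]); print(c,yaw,np.linalg.norm(v), ray(m,[322.5,196],.045))
go((c[0],c[1],.017),yaw)
"
```

```text
[0.52791083 0.26747846 0.038     ] 0.20984236533908274 0.18522530559012365 [[0.52757561 0.26932805 0.045     ]]
t 2.15 pos [0.524  0.2747 0.1983] yaw 0.22 z [-0.006  0.004 -1.   ] F [-0.  -0.9  1.1] gap 1.002 | shift [  3.1   8.8 181.2] roll 0.01
```

Emit:
servo_tool(moves=[85, 3, 9, 30, 0.01, 85, 3, 9, 65, 0.01, 85, 3, 9, 100, 0.01, 85, 3, 9, 130, 0.01, 85, 3, 9, 155, 0.01, 85, 3, 9, 172, 0.01, 85, 3, 9, 183, 0.01, 85, 3, 9, 183, 0.01])

```text
time_s: 2.82
position: [0.5265, 0.265, 0.0128]
eef_rot: [-3.122, -0.327, 0.015]
ft_force: [-0.1, -0.6, -1.5]
finger_gap: 0.996
```

```bash
python3 -c "
from h import *
go((.5279,.268,.015),.21)"
```

```text
t 2.82 pos [0.5265 0.265  0.0128] yaw 0.208 z [-0.01   0.002 -1.   ] F [-0.1 -0.6 -1.5] gap 0.996 | shift [ 1.9 -2.7 -2.2] roll -0.002
```

Emit:
servo_tool(moves=[30, 1, -2, -2, 0, 30, 1, -2, -2, 0, 30, 1, -2, -2, 0, 30, 1, -2, -2, 0, 30, 1, -2, -2, 0, 30, 1, -2, -2, 0, 30, 1, -2, -2, 0, 30, 1, -2, -2, 0])

```text
time_s: 3.48
position: [0.5279, 0.2675, 0.0165]
eef_rot: [-3.122, -0.327, 0.012]
ft_force: [-2.2, -1.6, 5.9]
finger_gap: 0.451
```

Emit:
servo_tool(moves=[30, 0, 0, -5, 0, 30, 0, 0, -15, 0, 30, 0, 0, -30, 0, 30, 0, 0, -50, 0, 30, 0, 0, -80, 0, 30, 0, 0, -110, 0, 30, 0, 0, -140, 0, 30, 0, 0, -160, 0])

```text
time_s: 4.15
position: [0.5299, 0.2682, 0.1811]
eef_rot: [-3.121, -0.327, 0.005]
ft_force: [0.6, 0.1, -2.4]
finger_gap: 0.45
```

```bash
python3 -c "
from h import *
go((.5,-.05,.25),-.033)
m=arm.camera_model('wrist');im=arm.camera('wrist')[:,:,::-1].copy();cv2.imwrite('pics/w2.png',im);print(m)"
```

```text
t 4.15 pos [0.5299 0.2682 0.1811] yaw 0.209 z [-0.004  0.003 -1.   ] F [ 0.6  0.1 -2.4] gap 0.45 | shift [-95.5 304.8 -69.8] roll 0.242
{'fx': 325.62535479139626, 'fy': 325.62535479139626, 'cx': 319.29218158093994, 'cy': 199.22577473055088, 'position': array([0.51660933, 0.3349284 , 0.32399046]), 'attitude': array([2.8558299 , 0.30092377, 0.03520626])}
```

View pics/w2.png

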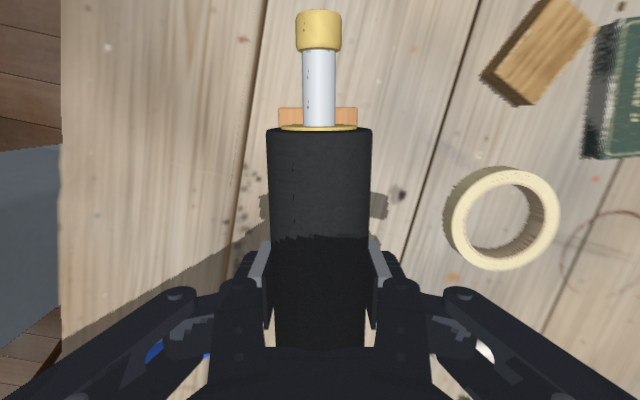

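The roller is held, with its cap at (319,30) and the grip evenly across the barrel. The force reading of about −2.4 N fits its weight. I'll carry it to a side viewpoint of the stand for a precise measurement before placing.

```bash
python3 -c "
from h import *
go((.48,-.25,.25),-.033)"
```

```text
t 4.2 pos [0.5316 0.2694 0.1846] yaw 0.209 z [ 0.001  0.005 -1.   ] F [1.9 2.  0.5] gap 0.446 | shift [-158.1  497.   -68.2] roll 0.242
```

Emit:
servo_tool(moves=[30, -6, 20, -10, 0.02, 30, -16, 50, -20, 0.06, 30, -28, 87, -35, 0.1, 30, -40, 125, -50, 0.14, 30, -52, 162, -65, 0.18, 30, -64, 200, -68, 0.22, 30, -76, 238, -68, 0.242, 30, -88, 276, -68, 0.242])

```text
time_s: 4.87
position: [0.5021, -0.0207, 0.2524]
eef_rot: [-3.137, 0.052, -0.005]
ft_force: [0.9, -1.6, -3.7]
finger_gap: 0.451
```

```bash
python3 -c "
from h import *
go((.48,-.25,.25),-.033)"
```

```text
t 4.87 pos [ 0.5021 -0.0207  0.2524] yaw -0.033 z [ 0.003  0.004 -1.   ] F [ 0.9 -1.6 -3.7] gap 0.451 | shift [-14.5 229.9   1.3] roll -0.0
```

Emit:
servo_tool(moves=[30, -2, 38, 1, 0, 30, -5, 76, 1, 0, 30, -7, 114, 1, 0, 30, -9, 150, 1, 0, 30, -12, 185, 1, 0, 30, -14, 210, 1, 0, 30, -14, 230, 1, 0, 30, -14, 230, 1, 0])

```text
time_s: 5.53
position: [0.4787, -0.2557, 0.2502]
eef_rot: [-3.139, 0.063, -0.004]
ft_force: [-0.7, -0.2, -2.8]
finger_gap: 0.449
```

Emit:
servo_tool(moves=[30, 0, 0, 0, 0, 30, 0, 0, 0, 0])

```text
time_s: 5.7
position: [0.4784, -0.2558, 0.2503]
eef_rot: [-3.139, 0.064, -0.004]
ft_force: [-0.8, 0.7, -2.7]
finger_gap: 0.451
```

```bash
python3 -c "
from h import *
go((.574,-.18,.25),-.033)
m=arm.camera_model('wrist');im=arm.camera('wrist')[:,:,::-1].copy();cv2.imwrite('pics/w3.png',im);print(m)
np.save('m3.npy',m,allow_pickle=True)
print(proj(m,[[.63,-.11,.098],[.628,-.256,.098]]))"
```

```text
t 5.7 pos [ 0.4784 -0.2558  0.2503] yaw -0.041 z [ 0.003  0.002 -1.   ] F [-0.8  0.7 -2.7] gap 0.451 | shift [ 92.5 -79.6   0.7] roll -0.008
{'fx': 325.62535479139626, 'fy': 325.62535479139626, 'cx': 319.29218158093994, 'cy': 199.22577473055088, 'position': array([ 0.4812965 , -0.18742266,  0.39305912]), 'attitude': array([ 2.86782921, -0.0584841 , -0.00581137])}
[[4.99609388e+02 2.86021964e-01]
 [4.80272999e+02 1.78233762e+02]]
```

View pics/w3.png

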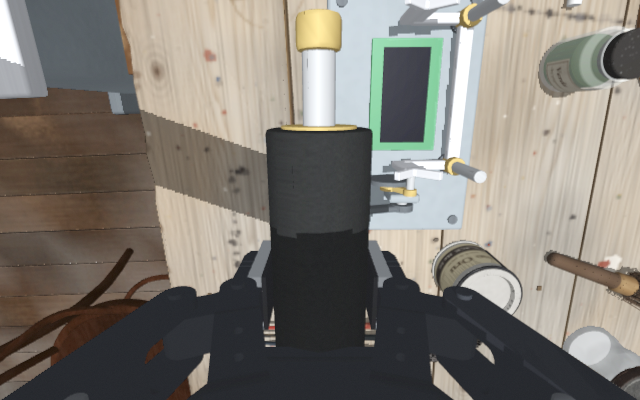

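The wrist view shows the −y rod tip at (480,176), against a prediction of (480,178), and the slab's green frame with corners at about (374,38), (441,38), (436,151) and (370,150). I'll refine the yaw from these.

```bash
python3 -c "
from h import *
m=np.load('m3.npy',allow_pickle=True).item();im=cv2.imread('pics/w3.png')
def green(im,m,x0,y0,x1,y1):
    h=cv2.cvtColor(im,cv2.COLOR_BGR2HSV)[y0:y1,x0:x1].astype(int)
    k=((h[...,0]>55)&(h[...,0]<85)&(h[...,1]>80)&(h[...,2]>60)).astype(np.uint8)
    ys,xs=np.where(k); P=ray(m,np.c_[xs+x0,ys+y0],.018)[:,:2]
    r=cv2.minAreaRect((P*1000).astype(np.float32)); print(len(xs),r)
green(im,m,360,25,455,160)
green(cv2.imread('pics/top0.png'),arm.camera_model('top'),345,185,400,225)
print(ray(m,[480,176],.098))
"
```

```text
2138 ((574.5291137695312, -178.49395751953125), (116.03630065917969, 73.95519256591797), 87.93295288085938)
396 ((575.36376953125, -177.8701629638672), (112.533203125, 71.26586151123047), 89.31371307373047)
[[ 0.62755269 -0.25387608  0.098     ]]
```

```bash
python3 -c "
from h import *
m=np.load('m3.npy',allow_pickle=True).item();s,M=tool()
for px,z in(((319,30),.276),((319,128),.288),((319,30),.270)): print(M.T@(ray(m,px,z)[0]-np.array([.4784,-.2558,.2503]))*1000)
go((.575,-.1785,.20),-.034)
"
```

```text
[  0.3516093  -92.96830516 -25.4901564 ]
[  0.34287028 -62.43923403 -37.55890338]
[  0.34075673 -94.20916738 -19.48735841]
t 5.75 pos [ 0.4786 -0.255   0.2504] yaw -0.04 z [ 0.003  0.002 -1.   ] F [-0.1  0.6 -2.7] gap 0.451 | shift [ 93.1 -80.2  50.8] roll -0.006
```

Emit:
servo_tool(moves=[30, 20, -17, 10, -0.006, 30, 45, -39, 22, -0.006, 30, 70, -60, 36, -0.006, 30, 86, -75, 46, -0.006, 30, 93, -80, 51, -0.006, 30, 93, -80, 71, -0.006, 30, 93, -80, 90, -0.006, 30, 93, -80, 90, -0.006])

```text
time_s: 6.42
position: [0.5725, -0.1771, 0.1571]
eef_rot: [-3.137, 0.05, 0.006]
ft_force: [-0.9, -0.0, -4.3]
finger_gap: 0.448
```

```bash
python3 -c "
from h import *
go((.575,-.1785,.0645),-.034)"
```

```text
t 6.42 pos [ 0.5725 -0.1771  0.1571] yaw -0.032 z [-0.004  0.004 -1.   ] F [-0.9 -0.  -4.3] gap 0.448 | shift [ 3.   1.7 92.6] roll 0.002
```

Descend to just above the seat.

Emit:
servo_tool(moves=[30, 3, 2, 15, 0, 30, 3, 2, 32, 0, 30, 3, 2, 50, 0, 30, 3, 2, 65, 0, 30, 3, 2, 76, 0, 30, 3, 2, 82, 0, 30, 3, 2, 84, 0, 30, 3, 2, 84, 0])

```text
time_s: 7.08
position: [0.5752, -0.179, 0.0735]
eef_rot: [-3.137, 0.05, 0.006]
ft_force: [-0.6, -0.5, -2.1]
finger_gap: 0.448
```

```bash
python3 -c "
from h import *
go((.575,-.1785,.0645),-.034)
a=arm.camera('scene')[:,:,::-1]; b=arm.camera('top')[:,:,::-1]
cv2.imwrite('pics/p4.png',np.hstack([cv2.resize(a[140:240,290:430],(560,400),interpolation=2),cv2.resize(b[150:250,330:390],(240,400),interpolation=2)]))"
```

```text
t 7.08 pos [ 0.5752 -0.179   0.0735] yaw -0.032 z [-0.004  0.004 -1.   ] F [-0.6 -0.5 -2.1] gap 0.448 | shift [-0.2 -0.4  9. ] roll 0.002
```

View pics/p4.png

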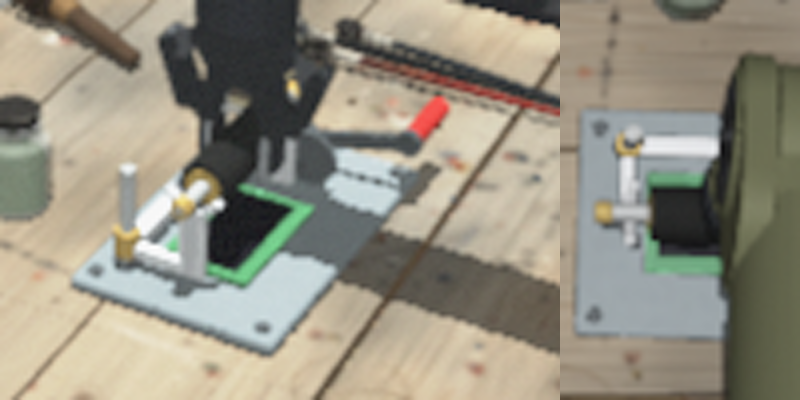

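The scene and top crops show the axle crossing the notch mouth of the +y saddle, lined up. Now I'll lower it the last few millimetres and check the force.

Emit:
servo_tool(moves=[30, 0, 0, 2, 0, 30, 0, 0, 4, 0, 30, 0, 0, 6, 0, 30, 0, 0, 7, 0, 30, 0, 0, 8, 0, 30, 0, 0, 8, 0])

```text
time_s: 7.68
position: [0.5755, -0.179, 0.0659]
eef_rot: [-3.137, 0.05, 0.004]
ft_force: [-0.2, 0.2, -2.0]
finger_gap: 0.448
```

Emit:
servo_tool(moves=[30, 0, 0, 0.5, 0, 30, 0, 0, 1, 0, 30, 0, 0, 1.5, 0, 30, 0, 0, 1.5, 0])

```text
time_s: 8.02
position: [0.5758, -0.179, 0.0648]
eef_rot: [-3.137, 0.051, 0.004]
ft_force: [-1.6, -0.1, 0.4]
finger_gap: 0.453
```

Emit:
servo_tool(moves=[38, 0, 0, 0.7, 0, 40, 0, 0, 0.7, 0, 42, 0, 0, 0.7, 0, 44, 0, 0, 0.7, 0, 48, 0, 0, 0.7, 0, 56, 0, 0, 0.7, 0, 70, 0, 0, 0.7, 0, 85, 0, 0, 0.7, 0])

```text
time_s: 8.68
position: [0.5758, -0.179, 0.0641]
eef_rot: [-3.137, 0.051, 0.004]
ft_force: [0.1, -0.1, -0.7]
finger_gap: 0.916
```

Emit:
servo_tool(moves=[85, 0, 0, 0, 0, 85, 0, 0, 0, 0, 85, 0, 0, 0, 0, 85, 0, 0, 0, 0, 85, 0, 0, -10, 0, 85, 0, 0, -25, 0, 85, 0, 0, -45, 0, 85, 0, 0, -70, 0])

```text
time_s: 9.35
position: [0.5751, -0.179, 0.1344]
eef_rot: [-3.137, 0.05, 0.007]
ft_force: [0.5, 0.3, 0.4]
finger_gap: 0.995
```

```bash
python3 -c "
from h import *
go((.483,-.330,.20),-.034)"
```

```text
t 9.35 pos [ 0.5751 -0.179   0.1344] yaw -0.032 z [-0.004  0.005 -1.   ] F [0.5 0.3 0.4] gap 0.995 | shift [-87.5 153.6 -65.9] roll 0.002
```

Emit:
servo_tool(moves=[85, 0, 0, -35, 0, 85, -10, 15, -65, 0, 85, -30, 50, -65, 0, 85, -50, 85, -65, 0, 85, -68, 118, -65, 0, 85, -82, 144, -65, 0, 85, -87, 153, -65, 0, 85, -87, 153, -65, 0])

```text
time_s: 10.02
position: [0.4811, -0.3333, 0.1997]
eef_rot: [-3.138, 0.061, 0.008]
ft_force: [0.6, 0.3, -0.6]
finger_gap: 0.997
```

Emit:
servo_tool(moves=[85, 0, 0, 0, 0, 85, 0, 0, 0, 0])

```text
time_s: 10.18
position: [0.4821, -0.332, 0.2002]
eef_rot: [-3.138, 0.058, 0.007]
ft_force: [-0.0, 0.4, 0.2]
finger_gap: 0.996
```

```bash
python3 -c "
from h import *
go((.483,-.332,.04),-.034)
m=arm.camera_model('wrist');im=arm.camera('wrist')[:,:,::-1].copy();cv2.imwrite('pics/w5.png',im)
np.save('m5.npy',m,allow_pickle=True)
h=cv2.cvtColor(im,cv2.COLOR_BGR2HSV).astype(int)
for x in blobs(((h[...,0]<6)|(h[...,0]>174))&(h[...,1]>150)&(h[...,2]>70),(0,0),200): print(x,ray(m,x[2],.062))
im=arm.camera('top')[:,:,::-1].copy();cv2.imwrite('pics/top5.png',im)
"
```

```text
t 10.18 pos [ 0.4821 -0.332   0.2002] yaw -0.037 z [-0.004  0.003 -1.   ] F [-0.   0.4  0.2] gap 0.996 | shift [  1.5   0.5 160.1] roll -0.003
(np.int32(1273), array([320.28986646, 185.80597015]), array([320.5, 186.5]), array([19., 65.]), 0.0) [[ 0.48289441 -0.33046414  0.062     ]]
(np.int32(515), array([312.18058252, 298.22524272]), array([304. , 298.3]), array([  5.2, 134. ]), 89.2) [[ 0.46273848 -0.44223946  0.062     ]]
```

View pics/w5.png

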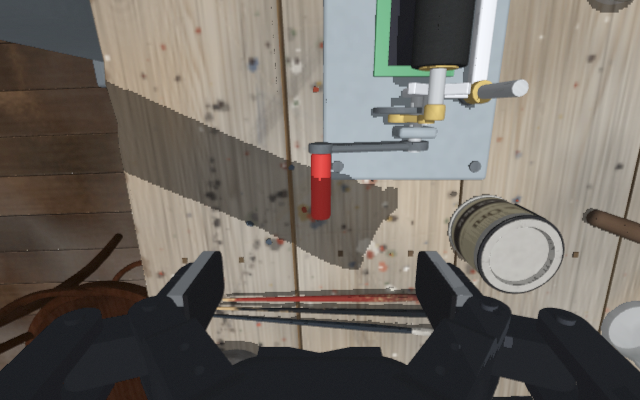

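The wrist view shows the grip at (320,186), giving (0.483, −0.330). That matches the stand geometry of (0.4828, −0.3305). The roller's near end lies in the −y saddle at about (436,90). Next I'll descend on the grip.

Emit:
servo_tool(moves=[85, 1.5, 0.5, 25, 0, 85, 1.5, 0.5, 55, 0, 85, 1.5, 0.5, 90, 0, 85, 1.5, 0.5, 120, 0, 85, 1.5, 0.5, 143, 0, 85, 1.5, 0.5, 155, 0, 85, 1.5, 0.5, 160, 0, 85, 1.5, 0.5, 160, 0])

```text
time_s: 10.95
position: [0.4835, -0.3303, 0.0394]
eef_rot: [-3.137, 0.053, 0.008]
ft_force: [0.4, -0.2, 0.2]
finger_gap: 0.995
```

```bash
python3 -c "
from h import *
go((.4828,-.332,.04),-.034)
m=arm.camera_model('top');im=cv2.imread('pics/top5.png')
# seated roller check: +y and -y caps, top view
h=cv2.cvtColor(im,cv2.COLOR_BGR2HSV)[185:230,335:420].astype(int)
for x in blobs((h[...,0]>17)&(h[...,0]<32)&(h[...,1]>110)&(h[...,2]>110),(335,185),5): print(x[0],x[1],ray(m,x[1],.09))
for x in blobs(h[...,2]<45,(335,185),100): print(x,ray(m,x[2],.095))
print(proj(m,[[.575,-.1785,.095],[.578,-.0865,.09],[.572,-.2705,.09]]))
cv2.imwrite('pics/c5.png',cv2.resize(im[165:250,325:445],None,fx=6,fy=6,interpolation=2))"
```

```text
t 10.95 pos [ 0.4835 -0.3303  0.0394] yaw -0.034 z [-0.005  0.005 -1.   ] F [ 0.4 -0.2  0.2] gap 0.995 | shift [-0.7  1.7 -0.7] roll -0.0
7 [340.57142857 202.57142857] [[ 0.57910003 -0.08551275  0.09      ]]
17 [406.17647059 206.47058824] [[ 0.5671995  -0.26791597  0.09      ]]
(np.int32(585), array([373.27692308, 204.41025641]), array([373.4, 204.7]), array([41.4, 14.4]), 1.8) [[ 0.57220146 -0.17633264  0.095     ]]
[[374.1642962  203.69100268]
 [340.9290751  202.96217986]
 [407.06191501 204.74695375]]
```

View pics/c5.png

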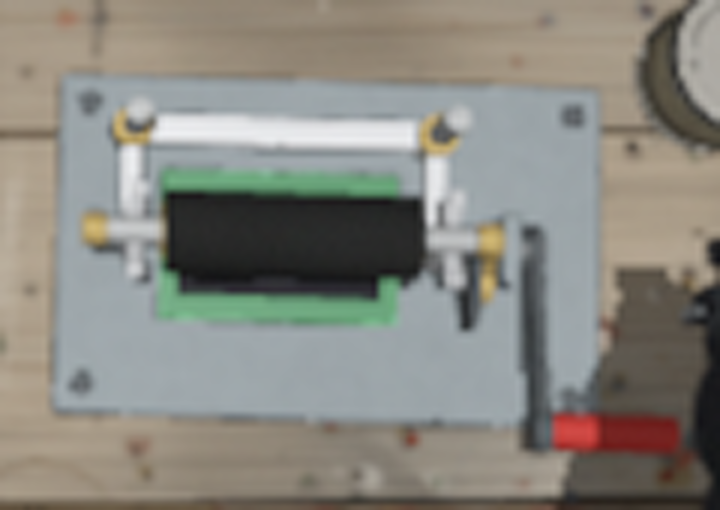

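The crop shows the roller lying across both saddles, with caps at (95,228) and (491,241), parallel to the rods. It is seated. Now I'll close on the grip.

Emit:
servo_tool(moves=[60, -0.5, 1.5, -0.5, 0, 40, -0.5, 1.5, -0.5, 0, 10, -0.5, 1.5, -0.5, 0, 10, -0.5, 1.5, -0.5, 0, 10, -0.5, 1.5, -0.5, 0, 10, -0.5, 1.5, -0.5, 0, 10, -0.5, 1.5, -0.5, 0, 10, -0.5, 1.5, -0.5, 0])

```text
time_s: 11.62
position: [0.4825, -0.3321, 0.0403]
eef_rot: [-3.137, 0.054, 0.009]
ft_force: [-3.3, 0.7, 4.8]
finger_gap: 0.192
```

```bash
python3 -c "
from h import *
go((.4828,-.332,.04),-.034); print(arm.state()['ft_force'])
# arc, 24 steps
a0=np.radians(15); a=a0+np.radians(75)*np.linspace(0,1,25)[1:]
G=np.c_[90*(np.cos(a0)-np.cos(a)),-90*(np.sin(a)-np.sin(a0))]
for i in range(3): k=G[8*i:8*i+8]-(G[8*i-1] if i else 0); print(k.round(1).tolist())"
```

```text
t 11.62 pos [ 0.4825 -0.3321  0.0403] yaw -0.035 z [-0.006  0.004 -1.   ] F [-3.3  0.7  4.8] gap 0.192 | shift [ 0.3 -0.1  0.3] roll -0.001
[-3.28390969  0.74147557  4.78552239]
[[1.4, -4.7], [3.1, -9.3], [5.0, -13.8], [7.1, -18.3], [9.5, -22.6], [12.1, -26.7], [14.9, -30.7], [18.0, -34.6]]
[[3.3, -3.7], [6.7, -7.2], [10.3, -10.5], [14.2, -13.6], [18.1, -16.4], [22.3, -19.1], [26.5, -21.5], [30.9, -23.7]]
[[4.5, -2.0], [9.1, -3.7], [13.8, -5.1], [18.6, -6.3], [23.4, -7.2], [28.2, -7.9], [33.1, -8.3], [38.0, -8.4]]
```

Emit:
servo_tool(moves=[10, 1.4, 0, -4.7, 0, 10, 3.1, 0, -9.3, 0, 10, 5, 0, -13.8, 0, 10, 7.1, 0, -18.3, 0, 10, 9.5, 0, -22.6, 0, 10, 12.1, 0, -26.7, 0, 10, 14.9, 0, -30.7, 0, 10, 18, 0, -34.6, 0])

```text
time_s: 12.28
position: [0.5002, -0.3327, 0.075]
eef_rot: [-3.136, 0.054, 0.012]
ft_force: [-4.0, 0.7, -1.9]
finger_gap: 0.19
```

```bash
cat > arc.py <<'E'
from h import *
s,M=tool(); o=np.array([.575,-.1785]); c,sn=np.cos(-.034),np.sin(-.034)
p=s["position"]-M[:,2]*.019; d=p[:2]-o; x=(c*d[0]+sn*d[1])*1000; y=(-sn*d[0]+c*d[1])*1000; z=p[2]*1000-36
print("stand x,y",x,y,"angle",np.degrees(np.arctan2(z,-x)),"r",np.hypot(x,z),"F",s["ft_force"].round(1),"gap",s["finger_gap"])
def tgt(adeg):
    a=np.radians(adeg); X=-.09*np.cos(a);Y=-.1555
    w=np.array([o[0]+c*X-sn*Y,o[1]+sn*X+c*Y,.036+.09*np.sin(a)])
    return M.T@(w-p)*1000
import sys
for a in map(float,sys.argv[1:]): print(a,tgt(a).round(1).tolist())
E
python3 arc.py 43 46 49 52 55 58 61 65
```

```text
stand x,y -69.39616939572986 -156.74264595675064 angle 39.88181388634115 r 90.43393106583065 F [-4.   0.7 -1.9] gap 0.1898846109489767
43.0 [3.5, -1.3, -3.4]
46.0 [6.8, -1.3, -6.8]
49.0 [10.3, -1.3, -10.0]
52.0 [13.9, -1.3, -13.0]
55.0 [17.7, -1.3, -15.9]
58.0 [21.6, -1.3, -18.5]
61.0 [25.6, -1.4, -20.9]
65.0 [31.2, -1.4, -23.8]
```

Following the arc well.

Emit:
servo_tool(moves=[10, 3.5, 0, -3.4, 0, 10, 6.8, 0, -6.8, 0, 10, 10.3, 0, -10, 0, 10, 13.9, 0, -13, 0, 10, 17.7, 0, -15.9, 0, 10, 21.6, 0, -18.5, 0, 10, 25.6, 0, -20.9, 0, 10, 31.2, 0, -23.8, 0])

```text
time_s: 12.95
position: [0.5313, -0.3338, 0.0991]
eef_rot: [-3.136, 0.055, 0.014]
ft_force: [-4.3, 0.5, -0.5]
finger_gap: 0.189
```

```bash
python3 arc.py 68 71 75 78 81 84 87 90
```

```text
stand x,y -38.212381592649635 -156.83363297887067 angle 65.02876204350034 r 90.51565168160671 F [-4.3  0.5 -0.5] gap 0.1886912266490029
68.0 [4.5, -1.3, -1.4]
71.0 [8.9, -1.4, -3.1]
75.0 [14.9, -1.4, -5.0]
78.0 [19.4, -1.4, -6.1]
81.0 [24.1, -1.4, -7.0]
84.0 [28.7, -1.4, -7.7]
87.0 [33.4, -1.4, -8.1]
90.0 [38.1, -1.4, -8.3]
```

Emit:
servo_tool(moves=[10, 4.5, 0, -1.4, 0, 10, 8.9, 0, -3.1, 0, 10, 14.9, 0, -5, 0, 10, 19.4, 0, -6.1, 0, 10, 24.1, 0, -7, 0, 10, 28.7, 0, -7.7, 0, 10, 33.4, 0, -8.1, 0, 10, 38.1, 0, -8.3, 0])

```text
time_s: 13.62
position: [0.5703, -0.3353, 0.1075]
eef_rot: [-3.136, 0.055, 0.012]
ft_force: [-5.2, 0.3, 2.4]
finger_gap: 0.186
```

Emit:
servo_tool(moves=[10, 0, 0, 0, 0, 10, 0, 0, 0, 0, 10, 0, 0, 0, 0, 10, 0, 0, 0, 0])

```text
time_s: 13.95
position: [0.5702, -0.3353, 0.1075]
eef_rot: [-3.136, 0.055, 0.012]
ft_force: [-3.5, -0.1, 1.8]
finger_gap: 0.192
```

```bash
python3 arc.py 90; python3 -c "
from h import *
print(arm.state()['joint_pos'].round(2),arm.state()['qd'].round(3))
a=arm.camera('scene')[:,:,::-1]; b=arm.camera('top')[:,:,::-1]
cv2.imwrite('pics/p6.png',np.hstack([cv2.resize(a[130:240,300:430],(520,440),interpolation=2),cv2.resize(b[150:260,330:400],(280,440),interpolation=2)]))"
```

```text
stand x,y 0.7168916935455082 -156.9679695649896 angle 90.45362301360564 r 90.54941281741523 F [-3.5 -0.1  1.8] gap 0.19185009412193588
90.0 [-0.7, -1.5, 0.6]
[ 0.81  0.47 -0.42  1.54  0.2   1.18  0.32] [ 0.002 -0.001  0.001  0.002 -0.     0.001  0.001]
```

View pics/p6.png

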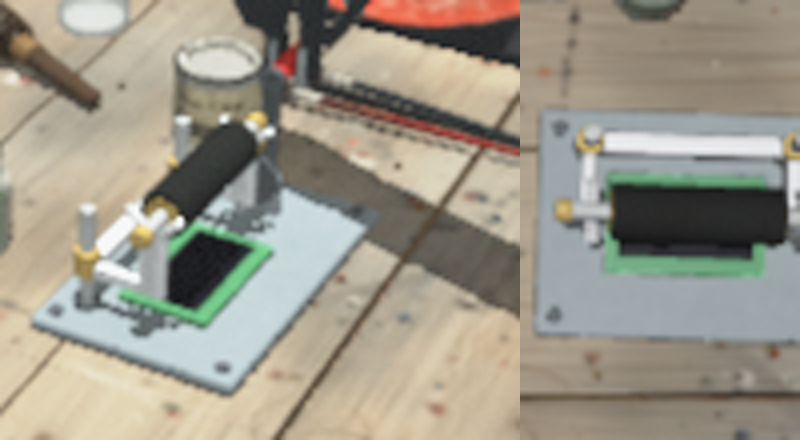

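The crops show the roller lifted clear of the slab and in its saddles. The lever is upright and the fingers are on the red grip. The tin is untouched.

```bash
python3 -c "
from h import *
arm.close_job()"; python3 arc.py
```

```text
the job is handed in; nothing more can be done
the job is handed in; nothing more can be done
```

I picked the roller up from its rest, lowered it into both saddles with the lever down and let go. Then I gripped the red bar and swung the lever up its arc, holding it there at hand-in, at about 14 s of the 54 s allowed. The hand-in gave no verdict.

- **Lever:** the last check put it at about 90.4° by hand pose. The hand felt 3.5 N along the spring direction, close to the expected 4 N, and the finger opening was 0.19, so it was still on the grip.
- **Roller:** the pictures show it lifted clear of the slab and lying in the saddles. I measured its seat in the top view with the lever down. The barrel came out about 3 mm off the expected x and 2 mm along the axle.
- **Disagreement:** the automatic reading of the cap on the lever side was about 5 mm off in x. It had merged with a brass part of the cam. By eye in the crop, the two caps ran parallel to the guide rods to within about 0.01 rad.
- **Not measured:** the lift height and the roller's final pose were judged from pictures only. I did not measure how far the bystanders moved; the tin looked undisturbed in the last picture.

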